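# Hang the crucibles in their melting blocks

## Robot

A 7-joint arm with a two-finger parallel gripper is mounted at the origin on a cart in front of the work surface, level with it; the furniture and walls round the work are solid. World frame = base frame: x ahead of the robot, y to its left, z up, the work surface at z = 0. Lengths are in m, angles in rad, forces in N, time in s.
With the tool pointing down it reaches from about 0.4 to 0.85 m from the base axis. Payload 10.4 kg.
Tool frame: the origin (TCP) lies at the very end of the fingers, on their centre line; the grasp point (between the pads) lies 19 mm behind it; x points along the fingers, z is the direction in which the jaws open and shut, and the axes are right-handed (so a half turn about x gives the same grasp; the last joint's range is limited). The gripper opens to 87 mm and grips with 3 to 60 N. Pads are 19 mm wide; open, the fingers measure 117 mm over their backs; the gripper's body (75 mm by 190 mm) begins 51 mm behind the grasp point.
Start: joints at [-1.296, 0.332, -0.065, 1.46, 0.022, 1.35, -0.088], TCP at [0.183, 0.598, 0.223] pointing down, gripper open.
Joint ranges: [-2.6, 2.6], [-0.5, 2.12], [-1.47, 1.34], [0.16, 2.42], [-1.27, 4.41], [0.06, 2.06], [-2.6, 2.6]. Speed limits (rad/s): [2.22, 2.22, 2.79, 2.79, 3.14, 3.14, 3.14].

## Interface

Orientations are given as a unit quaternion [w, x, y, z].
In Python, from plant import goto, move_linear, set_joints, open_gripper, clamp, hold, solve_ik, state, get_image, get_calibration, Unreachable, close_job, boxes_of gives the robot as it stands. The module is installed in compiled form; this text tells all that it offers. Calls block until the motion is done:
- goto(position, orientation): joint-space move of the TCP to a pose.
- move_linear(position, frame=None, rate=0.15, guard=None): straight line of the TCP; frame=None keeps the orientation; rate is the mean speed in m/s. With guard (N) it stops when the force on the tool has changed by that much, and returns True; else False.
- set_joints(angles): joint-space move.
- open_gripper() and clamp(grip_force=None): open the fingers fully, or close them until they stop; grip_force is the grip in N (None keeps the last).
- hold(seconds).
- solve_ik(position, orientation): joint angles nearest the present ones, or None.
- state(): the state.
- get_image(name): name is "scene" or "top"; returns the picture (480x640x3 uint8, red, green, blue); there is no depth.
- get_calibration(name): a dict with "K" (3x3 intrinsics, pixels), "rvec" (rotation vector, rad) and "tvec" (3), from world to camera coordinates, as OpenCV has them. Camera axes: x right, y down, z forward; pixel columns grow to the right and rows downward; lengths in m; the calibration is good to about 2 mm. A picture is of the moment at which its call begins. get_calibration takes no time and is no camera call.
A pose or a line that the arm cannot do raises Unreachable and nothing moves.
- close_job(): hands the job in, once; it reports no verdict.
Trained networks look in the newest picture that a camera, given by its name, has taken for a name from the list of things; names that differ only in an ending like _2 or _b are one class to them, and where a whole thing is asked for, a point or a joint stands for the part that bears it (a point fixed in the world has none). Each returns a list of dicts, best first, with "conf" (0 to 1); they miss things now and then, are a little off and sometimes report something else, mostly with a low value. They report only what shows in the picture. A call takes as long as a camera call. They do not tell look-alikes from the thing itself.
- boxes_of(camera, target): "uv" ([column, row] in pixels, amid what is visible of it).
The state is a dict: "t": time; "joint_positions": joint angles; "joint_velocities": joint speeds; "effort": joint torques, N m; "position": TCP position; "tool_rot": TCP orientation; "wrist_force": force on the tool from outside, world axes, zero at the start; "torque": the same for the moment, N m; "opening": finger opening in m.
Only numpy, scipy, OpenCV 4.12 (cv2) and the standard library are available. Lean on these libraries where they do the work, as an engineer would, in place of code of your own. Each camera call takes 0.05 s, during which the arm holds its last target. There are 200 camera calls.

## Task

Get the melting rack ready: take the four crucibles from the cooling rack and hang each one upright in the block bored for its size, collar resting fully down on the block, so that its foot hangs free in the bore for the torch flame. They are brittle, so lower them in rather than dropping them and do not knock any over; leave the flux jar and the glass jar behind the racks where they stand.

Things in the scene. Friction and masses are not known exactly. Their poses are not given: they have to be found in the camera images.
- crucible_small: loose white silica crucible, round, open-topped, 56 mm tall: upper half (28 to 56 mm up) a straight collar 42 mm across, to grip; under it a flat shoulder, then a body 30 mm across tapering to a 18 mm foot. Origin: centre of the foot's underside; z up its axis. Starts upright in a left-to-right row of four, 74 mm apart, on the cooling rack (tray with grey-brown slab, top 24 mm above the bench)
- crucible_medium: loose terracotta-red fireclay crucible, round, open-topped, 56 mm tall: upper half (28 to 56 mm up) a straight collar 50 mm across, to grip; under it a flat shoulder, then a body 38 mm across tapering to a 23 mm foot. Origin: centre of the foot's underside; z up its axis. Starts upright in a left-to-right row of four, 74 mm apart, on the cooling rack (tray with grey-brown slab, top 24 mm above the bench)
- crucible_large: loose mid-grey clay crucible, round, open-topped, 56 mm tall: upper half (28 to 56 mm up) a straight collar 58 mm across, to grip; under it a flat shoulder, then a body 46 mm across tapering to a 28 mm foot. Origin: centre of the foot's underside; z up its axis. Starts upright in a left-to-right row of four, 74 mm apart, on the cooling rack (tray with grey-brown slab, top 24 mm above the bench)
- crucible_largest: loose black graphite crucible, round, open-topped, 56 mm tall: upper half (28 to 56 mm up) a straight collar 66 mm across, to grip; under it a flat shoulder, then a body 54 mm across tapering to a 32 mm foot. Origin: centre of the foot's underside; z up its axis. Starts upright in a left-to-right row of four, 74 mm apart, on the cooling rack (tray with grey-brown slab, top 24 mm above the bench)
- block_small: fixed off-white refractory block, 72 x 72 x 44 mm, one of four side by side left to right in a steel tray (melting rack, nearer than the cooling rack or beyond it); upright round bore of 33 mm right through it, made for the 42 mm white silica crucible. Origin: centre of the underside, on the bore's axis, 3 mm above the bench; z up, y along the row of blocks, -x to the torch port in front
- block_medium: fixed off-white refractory block, 72 x 72 x 44 mm, one of four side by side left to right in a steel tray (melting rack, nearer than the cooling rack or beyond it); upright round bore of 41 mm right through it, made for the 50 mm terracotta-red fireclay crucible. Origin: centre of the underside, on the bore's axis, 3 mm above the bench; z up, y along the row of blocks, -x to the torch port in front
- block_large: fixed off-white refractory block, 72 x 72 x 44 mm, one of four side by side left to right in a steel tray (melting rack, nearer than the cooling rack or beyond it); upright round bore of 49 mm right through it, made for the 58 mm mid-grey clay crucible. Origin: centre of the underside, on the bore's axis, 3 mm above the bench; z up, y along the row of blocks, -x to the torch port in front
- block_largest: fixed off-white refractory block, 72 x 72 x 44 mm, one of four side by side left to right in a steel tray (melting rack, nearer than the cooling rack or beyond it); upright round bore of 57 mm right through it, made for the 66 mm black graphite crucible. Origin: centre of the underside, on the bore's axis, 3 mm above the bench; z up, y along the row of blocks, -x to the torch port in front
- flux_jar: bystander: closed jar with a green cap, 50 mm across, 57 mm tall, standing loose behind the racks; origin under its centre
- glass_jar: bystander: small empty clear glass jar, 39 mm across, 42 mm tall, standing loose behind the racks; origin under its centre
There are look-alikes about, which are no part of the job. Leave any pink look-alike of the crucible_largest alone.

How it is judged:
At the end, for the whole second after the job is handed in: each crucible is in the block of its own size: centred on the bore within 8 mm, its shoulder on the block's top face within 4 mm (foot 16 mm above the block's underside), upright within 0.08 rad, and at rest (horizontal distance between crucible_small and block_small below 0.008 m and z of crucible_small in the frame of block_small between 0.012 and 0.02 m and angle between each of crucible_small, crucible_medium, crucible_large, crucible_largest's own z axis and vertical below 0.08 rad and linear speed of each of crucible_small, crucible_medium, crucible_large, crucible_largest below 0.02 m/s and horizontal distance between crucible_medium and block_medium below 0.008 m and z of crucible_medium in the frame of block_medium between 0.012 and 0.02 m and horizontal distance between crucible_large and block_large below 0.008 m and z of crucible_large in the frame of block_large between 0.012 and 0.02 m and horizontal distance between crucible_largest and block_largest below 0.008 m and z of crucible_largest in the frame of block_largest between 0.012 and 0.02 m); the robot touches nothing.
It fails at once if a crucible is dropped (it moves faster than 0.7 m/s with no finger touching it, a fall of about 25 mm) or falls over ((linear speed of crucible_small above 0.7 m/s and contact force between the fingers and crucible_small below 0.05 N) or (linear speed of crucible_medium above 0.7 m/s and contact force between the fingers and crucible_medium below 0.05 N) or (linear speed of crucible_large above 0.7 m/s and contact force between the fingers and crucible_large below 0.05 N) or (linear speed of crucible_largest above 0.7 m/s and contact force between the fingers and crucible_largest below 0.05 N) or angle between any of crucible_small, crucible_medium, crucible_large, crucible_largest's own z axis and vertical above 0.9 rad).
It fails at once if the flux jar or the glass jar is moved by more than 20 mm (distance of any of flux_jar, glass_jar from where it was at the start of the episode above 0.02 m).
It also fails if it takes over 90 s, if anything falls off the work surface, if the arm or the gripper's body presses on something with over 40 N, if the wrist force passes 120 N, or if a joint passes its speed limit or range.

## Working session

There is one attempt and no reset: what is moved stays moved. The work goes in short steps, each a Python script; the robot and the scene stay as the last script left them, time stands still between calls to the robot, and variables do not carry over. Pictures are saved under pics/ and viewed, about 12 in all and at most 16, crops included, and the job is handed in when it is done.

```bash
mkdir -p pics; cat > h.py <<'E'
import numpy as np, cv2
from plant import *
def cal(c):
    k=get_calibration(c); return np.array(k["K"],float),cv2.Rodrigues(np.array(k["rvec"],float))[0],np.array(k["tvec"],float).reshape(3)
def ray(c,uv,z):
    K,R,t=cal(c); d=R.T@np.linalg.inv(K)@[uv[0],uv[1],1.]; o=-R.T@t
    return o+d*(z-o[2])/d[2]
def proj(c,p):
    K,R,t=cal(c); q=K@(R@np.array(p,float)+t); return q[:2]/q[2]
def save(c,name):
    im=get_image(c); cv2.imwrite(f"pics/{name}.png",im[:,:,::-1]); return im
E
python3 - <<'E'
from h import *
for c in("top","scene"):
    save(c,c+"0"); K,R,t=cal(c); print(c,K[0,0],"cam at",(-R.T@t).round(3))
    for n in ["crucible_small","crucible_medium","crucible_large","crucible_largest","block_small","block_medium","block_large","block_largest","flux_jar","glass_jar"]:
        z=.08 if n[0]=='c' else .047 if n[0]=='b' else .05
        for d in boxes_of(c,n): print(n,np.round(d["uv"],1),round(d["conf"],2),ray(c,d["uv"],z)[:2].round(3))
s=state();print(s["t"],s["tool_rot"],s["opening"])
E
```

```text
top 604.7801487136553 cam at [0.48  0.232 0.899]
crucible_small [263.  216.6] 0.84 [0.601 0.305]
crucible_medium [310.2 219. ] 0.73 [0.599 0.241]
crucible_large [415.9 219.2] 0.91 [0.599 0.096]
crucible_large [431.4 330.4] 0.45 [0.448 0.077]
crucible_largest [369.  212.9] 0.63 [0.608 0.16 ]
crucible_largest [223.2 116.9] 0.59 [0.741 0.363]
block_small [376.  336.4] 0.76 [0.439 0.148]
block_small [310.9 219. ] 0.49 [0.603 0.24 ]
block_medium [253.5 334.2] 0.88 [0.441 0.319]
block_large [436.7 335.3] 0.64 [0.44  0.063]
block_large [310.4 218.8] 0.33 [0.604 0.241]
block_largest [313.9 353.4] 0.95 [0.415 0.235]
flux_jar [285.2 146.4] 0.55 [0.708 0.278]
glass_jar [421.2 146.5] 0.75 [0.71  0.082]
glass_jar [289.1 145.7] 0.74 [0.709 0.272]
scene 516.724584070623 cam at [ 0.217 -0.404  0.558]
crucible_small [289.1 209.3] 0.86 [0.596 0.288]
crucible_medium [305.8 227.4] 0.92 [0.592 0.223]
crucible_large [355.  279.3] 0.76 [0.585 0.067]
crucible_largest [335.2 191.5] 0.85 [0.704 0.303]
crucible_largest [330.3 247.8] 0.77 [0.596 0.153]
block_small [237.4 297.7] 0.72 [0.432 0.151]
block_medium [199.  251.4] 0.58 [0.425 0.291]
block_large [267.4 329.9] 0.77 [0.44  0.069]
block_large [330.4 247.9] 0.61 [0.623 0.191]
block_largest [216.6 273.6] 0.57 [0.428 0.22 ]
flux_jar [344.5 218.3] 0.63 [0.694 0.254]
glass_jar [414.  275.7] 0.74 [0.695 0.058]
1.1 [ 0.56867028 -0.42026514  0.5686208   0.42031144] 0.08667885827987207
```

View pics/top0.png

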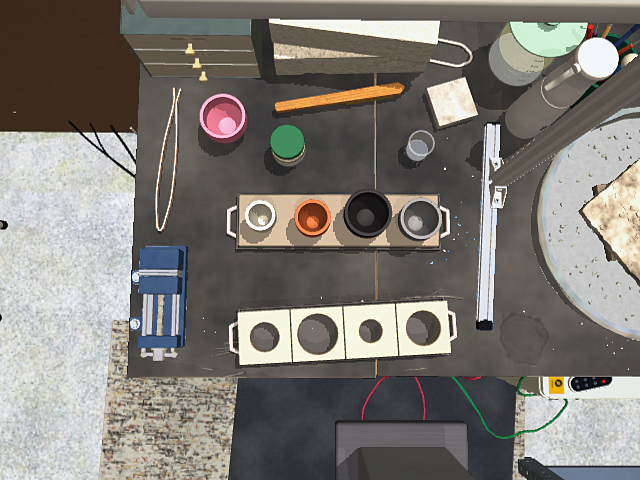

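View pics/scene0.png

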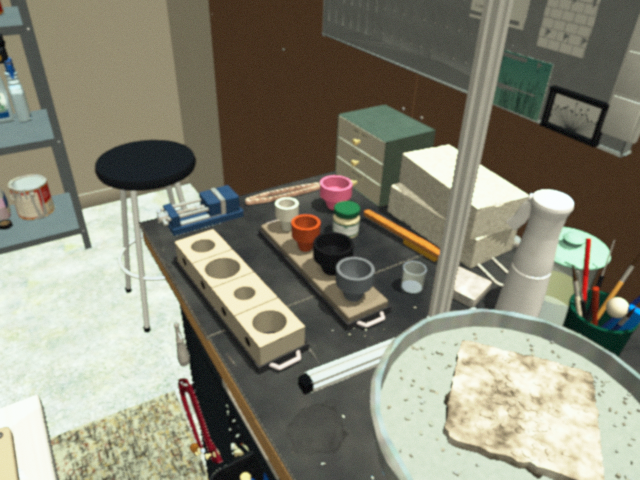

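The top view shows the crucibles left to right as white (260,214), red (312,217), black (367,212) and grey (420,218). The pink look-alike is at (223,118). The bores are at (265,337) ≈ 41 mm, (318,333) ≈ 57, (371,331) ≈ 33 and (423,327) ≈ 49. From the left, that makes the blocks medium, largest, small, large. Next I'll measure the rims precisely in the rectified planes.

```bash
cat >> h.py <<'E'
S=2500. # px per m in rectified patch
def rect(im,c,ctr,z,half=.06):
    x0,y0=ctr; w=np.array([[x0+a*half,y0+b*half,z] for a,b in((1,1),(1,-1),(-1,-1),(-1,1))])
    n=2*half*S; H=cv2.getPerspectiveTransform(np.float32([proj(c,p) for p in w]),np.float32([[0,0],[n,0],[n,n],[0,n]]))
    return cv2.warpPerspective(im,H,(int(n),int(n)),flags=cv2.INTER_CUBIC)
def circ(im,c,ctr,z,D,half=.06):
    g=cv2.GaussianBlur(cv2.cvtColor(rect(im,c,ctr,z,half),cv2.COLOR_RGB2GRAY),(0,0),3)
    r=D/2*S; o=cv2.HoughCircles(g,cv2.HOUGH_GRADIENT_ALT,1,10,param1=60,param2=.5,minRadius=int(r-7),maxRadius=int(r+7))
    if o is None: return []
    return [(round(ctr[0]+half-v/S,4),round(ctr[1]+half-u/S,4),round(2*q/S,4)) for u,v,q in o[0][:,:3]]
E
python3 - <<'E'
from h import *
im=cv2.imread("pics/top0.png")[:,:,::-1].copy()
C=dict(small=((260,214),.042),medium=((312,217),.05),large=((420,218),.058),largest=((367,212),.066))
B=dict(small=((371,331),.033),medium=((265,337),.041),large=((423,327),.049),largest=((318,333),.057))
ps=[]
for n in C:
    a=ray("top",C[n][0],.08)[:2]; b=ray("top",B[n][0],.047)[:2]
    print(n,a.round(3),circ(im,"top",a,.08,C[n][1],.05)); print("   block",b.round(3),circ(im,"top",b,.047,B[n][1],.045))
    ps.append(np.vstack([rect(im,"top",a,.08,.04),rect(im,"top",b,.047,.04)]))
    for p,z,D in((a,.08,C[n][1]),): pass
o=cv2.resize(np.hstack(ps),(800,400)); cv2.imwrite("pics/rect.png",o[:,:,::-1])
for sg in(1,-1):
    from scipy.spatial.transform import Rotation as Ro
    M=np.array([[0,0,-1],[0,sg,0],[sg,0,0]],float).T  # columns x,y,z
    X=np.array([0,0,-1.]);Z=np.array([sg,0,0.]);Y=np.cross(Z,X)
    q=Ro.from_matrix(np.c_[X,Y,Z]).as_quat()[[3,0,1,2]]
    for p in([.6,.3,.2],[.6,.1,.05],[.43,.15,.08],[.43,.07,.2],[.43,.31,.08]):
        k=solve_ik(p,q); print(sg,q.round(2),p,None if k is None else np.round(k,2))
E
```

```text
small [0.605 0.309] [(np.float64(0.6027), np.float64(0.3079), np.float32(0.0443)), (np.float64(0.5859), np.float64(0.3187), np.float32(0.0428)), (np.float64(0.6027), np.float64(0.3079), np.float32(0.0375))]
   block [0.446 0.155] [(np.float64(0.4463), np.float64(0.1566), np.float32(0.0331))]
medium [0.601 0.238] [(np.float64(0.603), np.float64(0.2392), np.float32(0.0503)), (np.float64(0.5842), np.float64(0.2492), np.float32(0.0491))]
   block [0.437 0.303] [(np.float64(0.438), np.float64(0.3054), np.float32(0.0412)), (np.float64(0.4608), np.float64(0.2882), np.float32(0.0405))]
large [0.601 0.09 ] [(np.float64(0.6026), np.float64(0.0882), np.float32(0.0572)), (np.float64(0.605), np.float64(0.1006), np.float32(0.0583)), (np.float64(0.613), np.float64(0.0998), np.float32(0.057))]
   block [0.452 0.082] [(np.float64(0.4509), np.float64(0.0826), np.float32(0.0491))]
largest [0.609 0.163] [(np.float64(0.6072), np.float64(0.1622), np.float32(0.0659))]
   block [0.443 0.229] [(np.float64(0.4433), np.float64(0.2293), np.float32(0.0562))]
1 [0.71 0.   0.71 0.  ] [0.6, 0.3, 0.2] [-0.8   0.46  0.38  1.38 -0.17  1.34 -0.42]
1 [0.71 0.   0.71 0.  ] [0.6, 0.1, 0.05] [-0.63  0.48  0.5   1.71 -0.26  1.01 -0.04]
1 [0.71 0.   0.71 0.  ] [0.43, 0.15, 0.08] [-0.82  0.09  0.41  2.08 -0.05  0.98 -0.39]
1 [0.71 0.   0.71 0.  ] [0.43, 0.07, 0.2] [-0.8  -0.11  0.5   1.98  0.06  1.26 -0.32]
1 [0.71 0.   0.71 0.  ] [0.43, 0.31, 0.08] [-0.98  0.26  0.3   1.89 -0.09  1.01 -0.64]
-1 [-0.    0.71  0.   -0.71] [0.6, 0.3, 0.2] [ 0.21  0.77 -1.25  1.31  0.72  1.54  2.19]
-1 [-0.    0.71  0.   -0.71] [0.6, 0.1, 0.05] [ 0.63  0.84 -1.25  1.64  0.83  1.28  2.36]
-1 [-0.    0.71  0.   -0.71] [0.43, 0.15, 0.08] [ 0.68  0.32 -1.22  2.01  0.35  1.05  2.44]
-1 [-0.    0.71  0.   -0.71] [0.43, 0.07, 0.2] None
-1 [-0.    0.71  0.   -0.71] [0.43, 0.31, 0.08] [-0.68  0.26 -0.04  1.87  0.01  1.01  2.42]
```

View pics/rect.png

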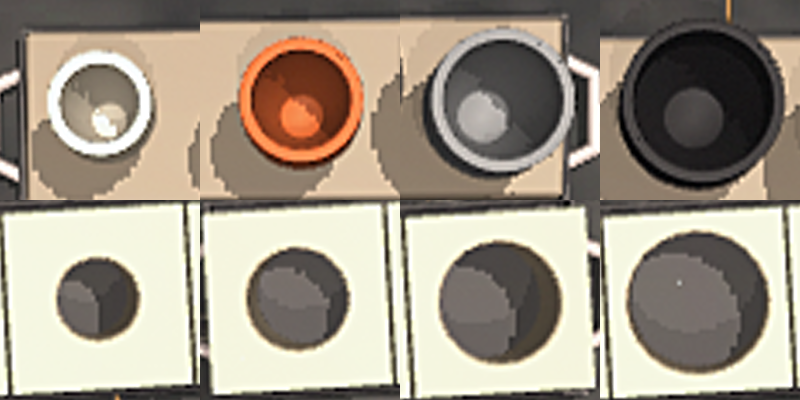

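The four circles match their known sizes, but Hough scatters by 1–2 mm. I'll refine with a known-radius edge fit, then start on the first crucible.

```bash
cat >> h.py <<'E'
def fit(im,c,ctr,z,D,half=.05):
    from scipy.ndimage import map_coordinates as mc
    from scipy.optimize import minimize
    P=cv2.GaussianBlur(rect(im,c,ctr,z,half).astype(np.float32),(0,0),1.5); th=np.linspace(0,2*np.pi,180,endpoint=False)
    def s(p):
        f=lambda r:np.array([mc(P[:,:,k],[(half-(p[0]-ctr[0])+r*np.sin(th))*S,(half-(p[1]-ctr[1])+r*np.cos(th))*S],order=1,mode="nearest") for k in range(3)])
        return -np.minimum(np.abs(f(D/2+.0012)-f(D/2-.0012)).sum(0),150).mean()
    g=np.arange(-.006,.0061,.001); b=min(((s((ctr[0]+i,ctr[1]+j)),ctr[0]+i,ctr[1]+j) for i in g for j in g))
    r=minimize(s,b[1:],method="Nelder-Mead",options=dict(initial_simplex=np.array(b[1:])+[[0,0],[.0007,0],[0,.0007]],xatol=5e-5))
    return r.x.round(4),round(-r.fun,1)
E
python3 - <<'E'
from h import *
im=cv2.imread("pics/top0.png")[:,:,::-1].copy()
C=dict(small=((.6035,.309),.042),medium=((.601,.238),.05),large=((.602,.0885),.058),largest=((.608,.162),.066))
B=dict(small=((.4467,.1564),.033),medium=((.4384,.3046),.041),large=((.4509,.0823),.049),largest=((.4425,.2305),.057))
for n in C: print(n,fit(im,"top",C[n][0],.08,C[n][1]),fit(im,"top",B[n][0],.047,B[n][1]))
E
```

```text
small (array([0.604 , 0.3098]), np.float64(150.0)) (array([0.4457, 0.1564]), np.float64(150.0))
medium (array([0.6017, 0.2379]), np.float64(148.7)) (array([0.4374, 0.3036]), np.float64(150.0))
large (array([0.5976, 0.0926]), np.float64(129.0)) (array([0.4499, 0.0823]), np.float64(150.0))
largest (array([0.6047, 0.1639]), np.float64(124.0)) (array([0.4415, 0.2305]), np.float64(150.0))
```

```bash
sed -i 's/np.minimum(np.abs(f(D\/2+.0012)-f(D\/2-.0012)).sum(0),150).mean()/np.sqrt(np.abs(f(D\/2+.0012)-f(D\/2-.0012)).sum(0)).mean()/' h.py
python3 - <<'E'
from h import *
im=cv2.imread("pics/top0.png")[:,:,::-1].copy()
C=dict(small=((.6035,.309),.042),medium=((.601,.238),.05),large=((.602,.0885),.058),largest=((.608,.162),.066))
B=dict(small=((.4467,.1564),.033),medium=((.4384,.3046),.041),large=((.4509,.0823),.049),largest=((.4425,.2305),.057))
for n in C: print(n,fit(im,"top",C[n][0],.08,C[n][1]),fit(im,"top",B[n][0],.047,B[n][1]))
E
```

```text
small (array([0.6039, 0.31  ]), np.float64(17.1)) (array([0.4467, 0.1563]), np.float64(20.9))
medium (array([0.602, 0.238]), np.float64(14.3)) (array([0.4379, 0.3039]), np.float64(21.0))
large (array([0.6016, 0.089 ]), np.float64(14.0)) (array([0.451 , 0.0825]), np.float64(20.7))
largest (array([0.6066, 0.163 ]), np.float64(13.1)) (array([0.4423, 0.2302]), np.float64(21.1))
```

The edge fit is consistent, with block spacing of 73.7–73.9 mm. First I'll close on and release the white crucible where it stands. The jaws centre it in x at a known TCP position, so re-measuring it gives the camera-to-robot offset.

```bash
cat >> h.py <<'E'
Q=[.70710678,0,.70710678,0]
C=dict(small=(.6039,.3100),medium=(.602,.238),large=(.6016,.089),largest=(.6066,.163))
B=dict(small=(.4467,.1563),medium=(.4379,.3039),large=(.4510,.0825),largest=(.4423,.2302))
D=dict(small=.042,medium=.05,large=.058,largest=.066); G=.031; HI=.145
def st(m=""):
    s=state(); print(m,"t",round(s["t"],2),"p",np.round(s["position"],4),"F",np.round(s["wrist_force"],1),"op",round(s["opening"],4)); return s
E
python3 - <<'E'
from h import *
x,y=C["small"]
goto([x,y,.20],Q); st("above")
print(move_linear([x,y,.024+G],rate=.12,guard=15)); st("down")
clamp(15); st("clamped"); open_gripper()
move_linear([x,y,.12],rate=.15); s=st("up")
set_joints([-1.296,.332,-.065,1.46,.022,1.35,-.088]); st("away")
im=save("top","top1")
for n in C: print(n,fit(im,"top",C[n],.08,D[n]))
for n in ("flux_jar","glass_jar"): print(n,[(np.round(d["uv"],1),round(d["conf"],2)) for d in boxes_of("top",n)])
E
```

```text
above t 2.95 p [0.6029 0.312  0.2   ] F [-0.1  0.7  0.2] op 0.0869
False
down t 4.31 p [0.6044 0.3102 0.0559] F [-0.8 -0.9  0.7] op 0.0869
clamped t 5.13 p [0.6039 0.31   0.055 ] F [ 1.3 -0.7  0.3] op 0.0414
up t 6.72 p [0.6035 0.3099 0.1193] F [-0.4 -0.1 -0.5] op 0.087
away t 8.6 p [0.185  0.597  0.2223] F [-0.2 -0.3  0. ] op 0.0872
small (array([0.6037, 0.31  ]), np.float64(17.1))
medium (array([0.6021, 0.238 ]), np.float64(14.3))
large (array([0.6016, 0.089 ]), np.float64(14.0))
largest (array([0.6066, 0.1629]), np.float64(13.1))
flux_jar [(array([288. , 144.7]), 0.83)]
glass_jar [(array([418.6, 148.2]), 0.96), (array([323.3, 352.8]), 0.37)]
```

The offset is negligible: 0.2 mm in x. Now the real pick and place of the white crucible.

```bash
cat >> h.py <<'E'
def pick(n,f=20):
    x,y=C[n]; goto([x,y,.15],Q); hold(.15); move_linear([x,y,.024+G],rate=.12,guard=15); clamp(f); s=st("grip "+n)
    if abs(s["opening"]-D[n])>.004: raise SystemExit("bad grip")
    move_linear([x,y,HI],rate=.15)
def place(n):
    x,y=B[n]; move_linear([x,y,HI],rate=.2); hold(.3); st("over")
    move_linear([x,y,.088],rate=.12); hit=move_linear([x,y,.019+G+.001],rate=.04,guard=12)
    hold(.3); s=st(f"low hit={hit}"); return s["position"][2]
def release(n):
    x,y=B[n]; z=state()["position"][2]; open_gripper(); hold(.1); p=state()["position"]; move_linear([p[0],p[1],HI],rate=.2); st("released")
E
python3 - <<'E'
from h import *
pick("small"); z=place("small"); save("scene","s1")
if z<.054: release("small")
E
```

```text
grip small t 12.53 p [0.604 0.31  0.055] F [1.1 0.9 1. ] op 0.0414
over t 14.83 p [0.4469 0.1565 0.1448] F [-0.5  0.6 -1. ] op 0.0415
low hit=False t 16.83 p [0.4468 0.1563 0.0511] F [ 1.  -0.  -1.7] op 0.0416
released t 18.61 p [0.4463 0.1562 0.1443] F [ 0.5 -0.3 -1.2] op 0.0868
```

View pics/s1.png

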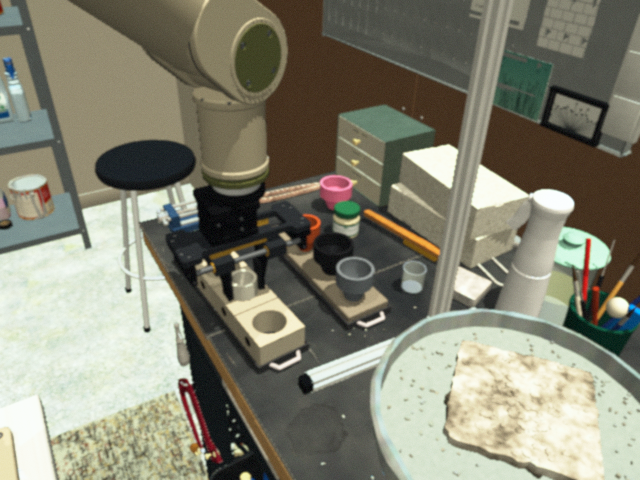

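The picture shows the white crucible seated in the small block at (243,285), with the pads around its collar. It was lowered without contact. Next are the red, the black and the grey, with a stop if anything is off.

```bash
python3 - <<'E'
from h import *
for n in("medium","largest","large"):
    pick(n); z=place(n)
    if z>.054: print("HIGH",n); break
    release(n)
else:
    set_joints([-1.296,.332,-.065,1.46,.022,1.35,-.088]); st("away")
    im=save("top","top2"); save("scene","s2")
    for n in B: print(n,fit(im,"top",B[n],.075,D[n]),B[n])
    for n in ("flux_jar","glass_jar"): print(n,[(np.round(d["uv"],1),round(d["conf"],2)) for d in boxes_of("top",n)])
E
```

```text
grip medium t 21.16 p [0.6021 0.238  0.0551] F [-0.2  0.4 -0.6] op 0.0497
over t 23.24 p [0.4384 0.3035 0.1449] F [-0.3 -0.5 -2.2] op 0.0495
low hit=False t 25.24 p [0.438  0.3039 0.0511] F [-0.   0.1 -1.7] op 0.0496
released t 26.87 p [0.4375 0.3038 0.1444] F [-0.8  0.3 -0.5] op 0.0877
grip largest t 29.36 p [0.6076 0.1631 0.0558] F [3.1 0.2 3.4] op 0.0657
over t 31.45 p [0.4427 0.2298 0.1449] F [ 0.7 -0.6 -2.7] op 0.0653
low hit=False t 33.45 p [0.4423 0.2302 0.0511] F [-1.2 -0.4 -2.5] op 0.0657
released t 34.87 p [0.4419 0.2301 0.1443] F [-0.7 -0.3 -1.3] op 0.0867
grip large t 37.44 p [0.6018 0.089  0.0552] F [0.4 0.1 1.1] op 0.0577
over t 39.39 p [0.4514 0.0823 0.1448] F [-0.4  0.2 -1.2] op 0.0575
low hit=False t 41.39 p [0.4511 0.0826 0.0511] F [-0.1  0.7 -2. ] op 0.0574
released t 42.91 p [0.4506 0.0826 0.1443] F [-0.3 -0.4  0.3] op 0.0869
away t 45.01 p [0.1847 0.5969 0.2228] F [ 1.1 -0.3 -0.5] op 0.0867
small (array([0.4434, 0.162 ]), np.float64(11.5)) (0.4467, 0.1563)
medium (array([0.4378, 0.3029]), np.float64(14.9)) (0.4379, 0.3039)
large (array([0.451 , 0.0871]), np.float64(14.7)) (0.451, 0.0825)
largest (array([0.4417, 0.2293]), np.float64(19.4)) (0.4423, 0.2302)
flux_jar [(array([288.5, 146.5]), 0.92)]
glass_jar [(array([418.4, 143.4]), 0.6)]
```

```bash
python3 - <<'E'
import cv2,numpy as np
a=cv2.imread("pics/top2.png")[120:370,220:470]; b=cv2.imread("pics/s2.png")[180:380,150:400]
b=cv2.resize(b,(500,400),interpolation=cv2.INTER_CUBIC)[:, :400]
a=cv2.resize(a,(400,400),interpolation=cv2.INTER_CUBIC)
cv2.imwrite("pics/end.png",np.hstack([a,b]))
E
```

```text
(no output)
```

View pics/end.png

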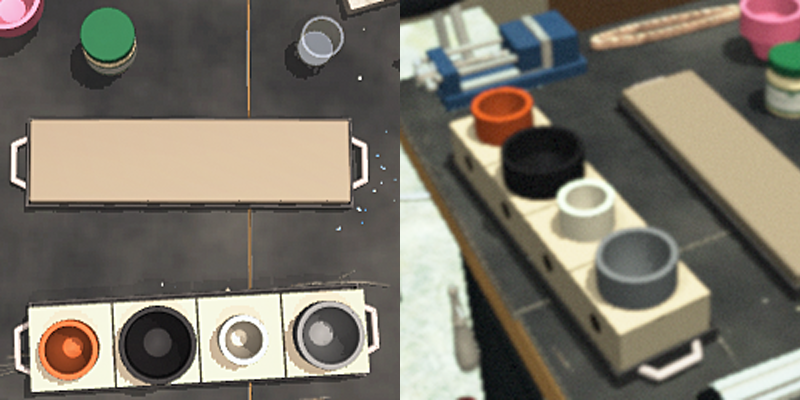

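All four crucibles look upright and fully seated in their blocks. In the crop they are red (69,350), black (157,343), white (242,340) and grey (330,336). The fits for white and grey were 5–6 mm off in y, so I'll check those two from the picture before handing in.

```bash
python3 - <<'E'
from h import *
im=cv2.imread("pics/top2.png")[:,:,::-1].copy()
from scipy.ndimage import map_coordinates
ps=[]
for n in("small","large"):
    for z in(.075,.085):
        r=rect(im,"top",B[n],z,.045).copy(); cv2.circle(r,(r.shape[1]//2,r.shape[0]//2),int(D[n]/2*S),(255,0,255),1); ps.append(r)
    print(n,proj("top",(*B[n],.075)).round(1),circ(im,"top",B[n],.075,D[n],.045))
cv2.imwrite("pics/chk.png",cv2.resize(np.hstack(ps),(800,200))[:,:,::-1])
E
```

```text
small [372.1 331.4] [(np.float32(0.4445), np.float32(0.1581), np.float32(0.0411)), (np.float32(0.4669), np.float32(0.1441), np.float32(0.0417))]
large [426.5 328.4] [(np.float32(0.4504), np.float32(0.0843), np.float32(0.0585)), (np.float32(0.4472), np.float32(0.0979), np.float32(0.0566))]
```

View pics/chk.png

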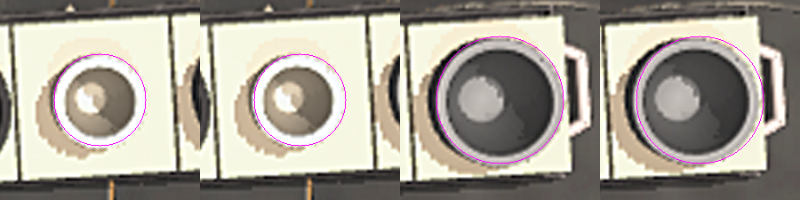

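With the rims at seated height (z = 0.075), the predicted circles at the bore axes lie on both the white and the grey rim to within about 1–2 mm. The earlier fits had locked onto the shadow edges. Handing in.

```bash
python3 -c "
from h import *
close_job(); st()"
```

```text
the job is handed in; nothing more can be done
the job is handed in; nothing more can be done
```

All four crucibles are hanging in the blocks bored for their sizes, and I handed the job in at about 45 s of the 90 s allowed; it reported no verdict. Before that I closed on the white crucible once and let go, which put the camera-to-robot offset at about 0.2 mm. Each one was then gripped by its collar and lowered in without meeting resistance, to within about 1 mm of full depth before release.

**Last checks:**
- **Crucibles:** in the final pictures all four stand upright with their collars down on the blocks. The measured rims of the red and black are within about 1 mm of their bore centres.
- **Disagreement:** the automatic fits for white and grey read about 6.6 and 4.6 mm off centre. A first overlay of the expected rim circles matched both to about 1–2 mm, and a second circle fit gave about 2–3 mm for both. I took the first readings to be shadow edges.
- **Seating depth:** I judged this from the gripper height and the pictures, without measuring it separately.
- **Jars:** the detector found both within about 5 px (roughly 7 mm) of where it first saw them, which is within its usual scatter. The arm never went near them, and I left the pink look-alike alone.

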